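Throw the over-centre changeover switch with its extension bar

ROBOT

A 6-joint arm with a two-finger parallel gripper is mounted at the origin on a cart in front of the work surface, level with it; the furniture and walls round the work are solid. World frame = base frame: x ahead of the robot, y to its left, z up, the work surface at z = 0. Lengths are in m, angles in degrees, forces in N, time in s.
With the tool pointing down it reaches from about 0.25 to 0.725 m from the base axis. Payload 9.7 kg.
Tool frame: the origin (TCP) lies between the finger pads; the fingertips stand 11 mm ahead of it and the grasp point (between the pads) lies 8 mm behind it; z points along the fingers, y is the line along which they close (so a half turn about z gives the same grasp; the last joint's range is limited). The gripper opens to 85 mm and grips with 20 to 120 N. Pads are 22 mm wide; open, the fingers measure 114 mm over their backs; the gripper's body (76 mm by 85 mm) begins 54 mm behind the grasp point. The pads swing forward as they close: fully open they stand 13 mm farther back than shut.
Start: joints at [67.552, 4.979, 10.078, 95.1, 0, 90], TCP at [0.21, 0.508, 0.242] pointing down, gripper open.
Joint ranges: [-179.16, 179.16], [-48.56, 103.87], [-65.8, 70.77], [-126.05, 130.52], [-82.76, 87.17], [-180, 180]. Speed limits (degrees/s): [127.2, 127.2, 147.25, 180, 180, 180].

INTERFACE

Orientations are given as [roll, pitch, yaw] about the fixed x, y, z axes, in that order (R = Rz(yaw) Ry(pitch) Rx(roll)).
In Python, from workcell import monitor, cams, ticket gives the robot as it stands.
- The arm moves only by the tool carry_out, never from a script. Its argument "plan" is a list of rows, each an object with "travel": the shift along the world's x, y, z as a fraction of full scale, a list of three; "angular": the turn, a rotation vector about the world's x, y, z as a fraction of full scale, a list of three; "grip": the gripper's target within -1 to 1 (fully open at 1, half-way at 0, shut at -1). In form: [{"travel": [x, y, z], "angular": [ax, ay, az], "grip": grip}, ...]. A call has 1 to 8 rows; each row is the pose to reach, as a shift and turn from the pose commanded when the call began; what a row does not reach only later rows make up. Full scale, the value 1, is 300 mm for a shift and 0.5 rad for a turn. A row lasts 1/12 s, in which the tool goes at most 41.7 mm and 7.16 degrees, less where a joint would pass 70% of its speed; a pose out of reach is approached as far as the arm can. A call with a number of a shift or a turn outside -1 to 1 is refused whole. A call with a gripper value outside its range is refused whole. The fingers move at their own pace and stop on an object; "grip_force" is the grip in N (left out, the last holds). Time passes only in rows, so rows that repeat a pose let the fingers close. It gives the time, the measured TCP pose, the force, the opening and the grip force at its end, in the units of the state.
- monitor.get_obs(): the state, without advancing time (a new reading comes with each control period).
- cams.camera(name): name is "side" or "top"; returns a dict with "frame" (384x512x3 uint8, red, green, blue), "mtx" (3x3 intrinsics, pixels), "dist" ([k1, k2, p1, p2, k3] as OpenCV has them; the pictures are not rectified), "view" (4x4, takes a point from world to camera coordinates). Camera axes: x right, y up, looking along -z (the intrinsics and any distortion apply to the point x, -y, -z); pixel columns grow to the right and rows downward; lengths in m; the calibration is good to about 2 mm. A picture is of the moment at which its call begins. There is no depth.
- ticket.job_done(): hands the job in; it is judged then, once.
The state is a dict: "time": time; "q": joint angles; "qd": joint speeds; "joint_efforts": joint torques, N m; "ee_pos": TCP position; "tcp_rot": TCP orientation; "wrist_force": force on the tool from outside, world axes, zero at the start; "torque": the same for the moment, N m; "opening": finger opening in m; "grasp_force": force on a finger pad.
Only numpy, scipy, OpenCV 4.12 (cv2) and the standard library are available. Lean on these libraries where they do the work, as an engineer would, in place of code of your own. Each camera call takes 0.05 s, during which the arm holds its last target. There are 200 camera calls.

TASK

Take the extension bar out of its holder, slide its socket fully home onto the leaning lever of the changeover switch and, with the bar, throw the lever over its dead point to upright (off); keep it there for two seconds, then throw it on over the second dead point until it lies against the stop of the other side. Draw the bar off and put it back upright in its holder; keep fingers and arm off the lever itself and leave the other things on the bench where they are.

Things in the scene. Friction and masses are not known exactly. Their poses are not given: they have to be found in the camera images.
- switch: changeover switch: grey steel housing 100 (its x) x 170 (its y) x 60 mm high on a dark foot plate 124 x 190 mm, fixed to the bench; origin at the centre of its underside, its y axis is the direction in which the lever swings
- lever (a joint): lever angle about the switch's own +x axis through point lever_pivot, rad: -0.5 = leaning to the switch's +y side against its stop (at the start), 0 = upright (off), +0.5 = leaning to the -y side against its stop. The over-centre works inside snap it over dead points at -0.35 and +0.35; leaving a stop and leaving upright each take up to 2 Nm (with the bar held at its grip, some 11 N sideways). It rests by itself in each of the three positions
- lever_pivot (a point): centre of the lever's pivot, 64 mm above the bench; the pivot axis is the switch's x axis
- lever_shoulder (a point): centre of the flat shoulder on the lever (32 mm across), 50 mm from the pivot, on which the bar's mouth sits when fully home; its z axis points out along the lever's shank
- lever_tip (a point): end of the lever's shank, 95 mm from the pivot: a round steel shank of 15 mm diameter, 45 mm long from shoulder to tip, its last 9 mm tapered to 11 mm; its z axis points outwards along the shank
- bar_centre (a point): half-way up the extension bar: a round bar 170 mm long, 0.18 kg; socket end 30 mm in diameter with a round bore of 20 mm, 52 mm deep, at its foot; neck of 20 mm from 65 to 95 mm; black rubber grip of 28 mm diameter from 95 to 170 mm (its top). z axis along the bar from foot to top
- bar_foot (a point): centre of the socket's mouth at the foot of the bar
- bar_grip (a point): point on the bar's axis in the rubber grip, 135 mm from the foot, 35 mm from the top
- holder: aluminium block 80 x 80 x 55 mm, fixed to the bench, with one round upright hole of 38 mm, 47 mm deep, in which the bar stands loosely, foot down, 8 mm above the bench; origin at the centre of its underside
- holder_hole0 (a point): centre of the mouth of the holder's hole, 55 mm above the bench
- cotton_bud_tub: bystander: tub of cotton buds, 77 mm across, 98 mm high; origin at the centre of its underside
- mouse: bystander: black computer mouse, 108 x 63 x 40 mm; origin under its centre
- septa_jar: bystander: small screw-top jar, 45 mm across, 55 mm high; origin under its centre
- column_nut_carton: bystander: small carton 50 x 66 x 40 mm; origin under its centre
- food_tub: bystander: open white tub, 79 mm across, 54 mm high; origin under its centre
- tape_roll: bystander: roll of tape lying flat, 52 mm across, 16 mm high; origin under its centre
- spanner_11: bystander: open-ended spanner lying flat, 147 mm long; origin under its centre
Not all that is in view belongs to the job. Of the things that look like the part that bears bar_centre, the middle-sized one is meant.

How it is judged (in metres and radians):
On the way, in this order (a step that is already met when the one before it is completed fails the run):
1. the bar's socket is fully home on the lever's shank while the lever still leans to its starting side (distance between bar_foot and lever_shoulder below 0.009 m and value of joint lever below -0.4 rad), for 0.1 s.
2. the lever is kept upright (off, within 0.17 rad) for 1.5 s, moved by the bar on it (value of joint lever between -0.17 and 0.17 rad and distance between bar_foot and lever_shoulder below 0.02 m), for 1.5 s.
3. the lever is thrown to the other side with the bar on it (value of joint lever above 0.44 rad and distance between bar_foot and lever_shoulder below 0.03 m), for 0.1 s.
At the end, for the whole second after the job is handed in: The lever lies against the stop opposite to its start (joint above +0.44 rad), and the bar stands released and at rest in its holder, foot at the bottom of the hole (within 10 mm in height, 12 mm sideways), less than 0.25 rad from upright (value of joint lever above 0.44 rad and horizontal distance between bar_foot and holder_hole0 below 0.012 m and z of bar_foot in the frame of holder below 0.018 m and angle between bar_centre's own z axis and vertical below 0.25 rad and linear speed of bar below 0.03 m/s); the robot touches nothing.
It fails at once if fingers or arm touch the lever (contact force between any of the fingers, the arm and lever above 1 N).
It fails at once if a bystander is displaced by more than 30 mm (distance of any of cotton_bud_tub, mouse, septa_jar, column_nut_carton, food_tub, tape_roll, spanner_11 from where it was at the start of the episode above 0.03 m).
It also fails if it takes over 53 s, if anything falls off the work surface, if the arm or the gripper's body presses on something with over 40 N, if the wrist force passes 120 N, or if a joint passes its speed limit or range.

## Working session

There is one attempt and no reset: what is moved stays moved. The work goes in short steps, Python scripts to look and compute and a tool call to move; the robot and the scene stay as the last step left them, time stands still between calls to the robot, and variables do not carry over. Pictures are saved under pics/ and viewed, at most 10 in all, crops included, and the job is handed in when it is done.

Besides the shell and the picture viewer there is one more tool, called after ">>>" as a command line: name --argument value ..., lists and objects as JSON in quotes. carry_out: Moves the arm, as the interface text tells. Its arguments: {"type":"object","properties":{"plan":{"type":"array","items":{"type":"object","properties":{"travel":{"type":"array","items":{"type":"number"}},"angular":{"type":"array","items":{"type":"number"}},"grip":{"type":"number"}}}},"grip_force":{"type":"number"}},"required":["plan"]}

```bash
mkdir -p pics
cat > h.py <<'E'
import numpy as np, cv2
from workcell import monitor, cams, ticket
def load(n):
    d=np.load(f'pics/{n}.npz'); return d
def shot(cam,name):
    c=cams.camera(cam); f=np.asarray(c['frame'])
    cv2.imwrite(f'pics/{name}.png',f[:,:,::-1]); np.savez(f'pics/{name}.npz',**{k:np.asarray(c[k],float) for k in('mtx','dist','view')},frame=f); return c
def ray(c,u,v):
    p=cv2.undistortPoints(np.array([[[u,v]]],float),np.asarray(c['mtx']),np.asarray(c['dist']))[0,0]
    V=np.asarray(c['view']);R,t=V[:3,:3],V[:3,3]
    d=R.T@np.array([p[0],-p[1],-1]);return -R.T@t,d
def at_z(c,u,v,z):
    o,d=ray(c,u,v);return o+d*(z-o[2])/d[2]
def proj(c,P):
    V=np.asarray(c['view']);q=(V[:3,:3]@np.atleast_2d(P).T).T+V[:3,3]
    q=q*[1,-1,-1]
    return cv2.projectPoints(q,np.zeros(3),np.zeros(3),np.asarray(c['mtx']),np.asarray(c['dist']))[0][:,0]
def tri(a,uva,b,uvb):
    o1,d1=ray(a,*uva);o2,d2=ray(b,*uvb)
    s=np.linalg.lstsq(np.c_[d1,-d2],o2-o1,rcond=None)[0]
    p,q=o1+d1*s[0],o2+d2*s[1];return (p+q)/2,np.linalg.norm(p-q)
E
python3 - <<'E'
from h import *
for n in('top','side'):
    c=shot(n,n+'0');V=c['view'];print(n,-V[:3,:3].T@V[:3,3],c['mtx'][0,0])
a=[cv2.resize(cv2.imread(f'pics/{n}0.png'),(800,600),interpolation=cv2.INTER_CUBIC) for n in('top','side')]
for n,i in zip(('top','side'),a):cv2.imwrite(f'pics/{n}0b.png',i)
print(monitor.get_obs())
E
```

```text
top [0.27720619 0.08125262 1.40947731] 462.3703161822102
side [0.1236926  0.94518702 0.5277105 ] 412.63394373159747
{'time': 0.1, 'q': array([ 6.75494687e+01,  5.00733011e+00,  1.00385999e+01,  9.50985752e+01,
       -2.52616206e-04,  9.00022386e+01]), 'qd': array([ 0.08440149, -0.11564207,  0.15497024,  0.01246964, -0.00271725,
        0.12539361]), 'joint_efforts': array([-5.37939086e-04, -5.21563947e+01,  4.65651011e+01,  1.59980881e-02,
       -2.49713014e-05,  2.19307452e-06]), 'ee_pos': array([0.20996618, 0.50814051, 0.24165636]), 'tcp_rot': array([-1.79932695e+02,  2.55245710e-04,  1.57547230e+02]), 'wrist_force': array([-0.22329472,  0.01832812,  0.526059  ]), 'torque': array([-0.03760552, -0.04341116, -0.004232  ]), 'grasp_force': 0.0, 'opening': 0.08600290176876069}
```

View pics/top0b.png

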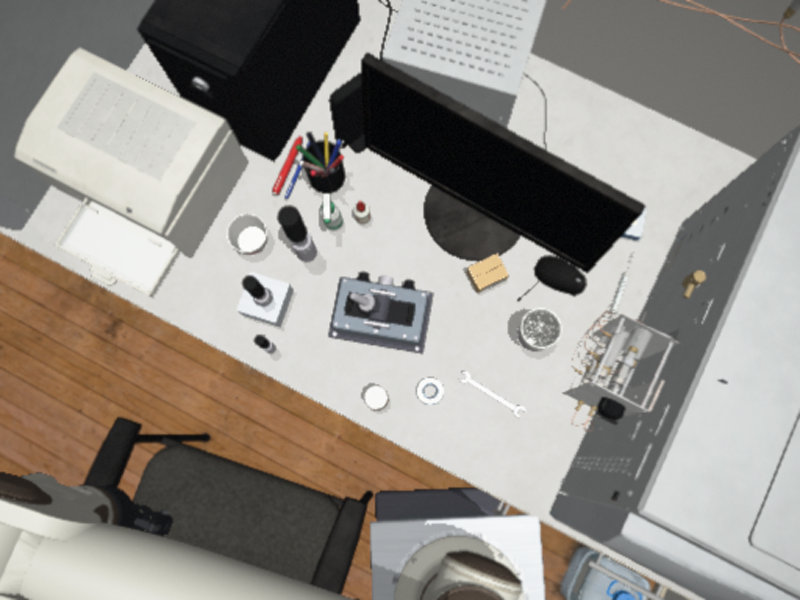

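View pics/side0b.png

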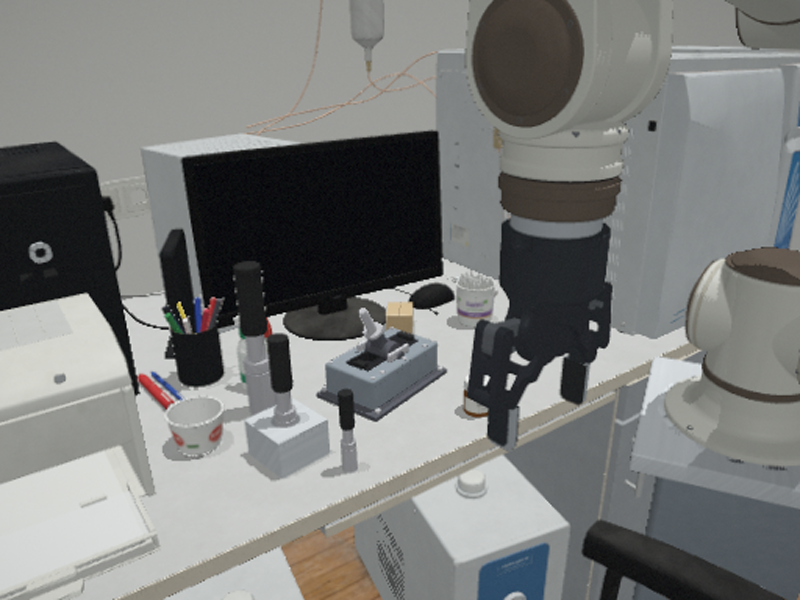

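Three bars look alike. In the side view there is a large one at (250,340) standing on the bench, a medium one in the holder at (282,375), and a small one at (347,430). The one in the holder is the middle-sized one, so I'll confirm it in an enlarged crop.

Run:
```python
from h import *
t=cv2.imread('pics/top0.png')[150:235,145:285]; s=cv2.imread('pics/side0.png')[160:310,140:290]
t=cv2.resize(t,None,fx=5.7,fy=5.7,interpolation=cv2.INTER_CUBIC); print(t.shape); cv2.imwrite('pics/tc.png',t)
cv2.imwrite('pics/sc.png',cv2.resize(s,None,fx=4,fy=4,interpolation=cv2.INTER_CUBIC))
```

```text
(484, 798, 3)
```

View pics/tc.png

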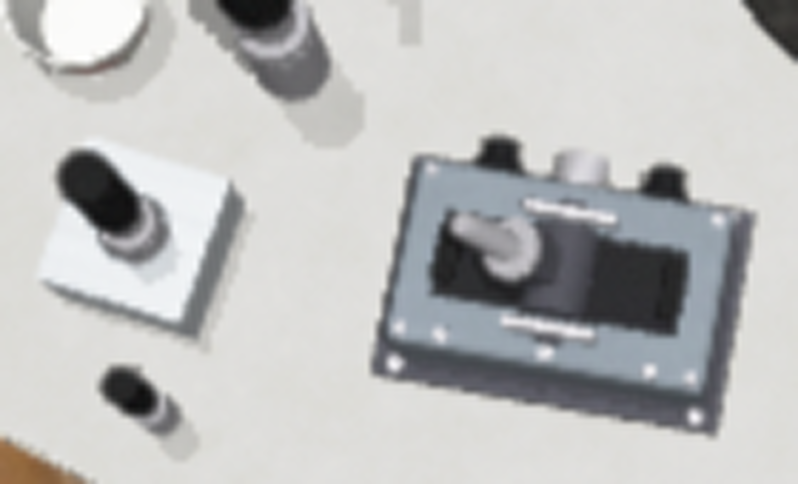

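View pics/sc.png

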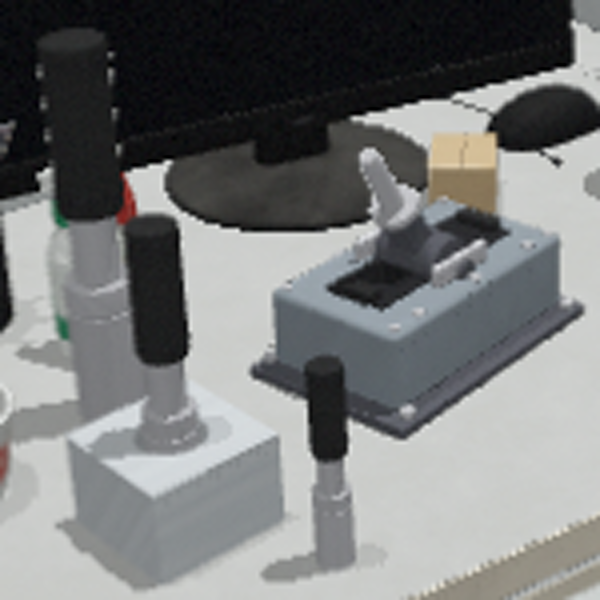

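```bash
cat > m.py <<'E'
from h import *
from scipy.optimize import least_squares
T=load('top0');S=load('side0')
tc=lambda u,v:((u+.5)/5.7-.5+145,(v+.5)/5.7-.5+150)
sc=lambda u,v:((u+.5)/4-.5+140,(v+.5)/4-.5+160)
def rz(a):return np.array([[np.cos(a),-np.sin(a),0],[np.sin(a),np.cos(a),0],[0,0,1]])
def fit(obs,x0):
    # obs: (cam,pix,local)
    def f(x):return np.concatenate([proj(c,rz(x[2])@np.array(l)+[x[0],x[1],0])[0]-p for c,p,l in obs])
    r=least_squares(f,x0,loss='soft_l1');return r.x,f(r.x).reshape(-1,2)
if __name__=='__main__':
    a=.085;b=.05;z=.06
    # switch local: +y -> image left, +x -> image up
    obs=[(T,tc(415,155),(b,a,z)),(T,tc(735,208),(b,-a,z)),(T,tc(708,395),(-b,-a,z)),(T,tc(385,345),(-b,a,z)),
     (S,sc(400,335),(-b,a,z)),(S,sc(275,292),(b,a,z)),(S,sc(560,240),(-b,-a,z))]
    c0=np.mean([at_z(T,*p,z) for _,p,_ in obs[:4]],0);print(c0)
    x,r=fit(obs,[*c0[:2],0.]);print('switch',x,np.degrees(x[2]));print(r.round(1))
    R=rz(x[2]);d=R@[0,np.sin(.5),np.cos(.5)];P=np.array([x[0],x[1],.064])
    print('tip pred',P+.095*d,proj(T,P+.095*d),tc(462,221),proj(S,P+.095*d),sc(371,157))
    print('tip tri',tri(T,tc(462,221),S,sc(371,157)))
    h=.04;z=.055
    obs=[(T,tc(85,135),(h,h,z)),(T,tc(240,182),(h,-h,z)),(T,tc(185,325),(-h,-h,z)),(T,tc(38,278),(-h,h,z)),
     (S,sc(70,440),(h,h,z)),(S,sc(157,497),(-h,h,z)),(S,sc(282,433),(-h,-h,z))]
    c0=np.mean([at_z(T,*p,z) for _,p,_ in obs[:4]],0);print(c0)
    y,r=fit(obs,[*c0[:2],-.2]);print('holder',y,np.degrees(y[2]));print(r.round(1))
    print('bar top tri',tri(T,tc(86,176),S,sc(154,227)))
    for zz in(.01,.178):print(proj(T,[y[0],y[1],zz]),proj(S,[y[0],y[1],zz]))
    print(tc(86,176),sc(154,227))
E
python3 m.py
```

```text
[0.5444112  0.12433671 0.06      ]
switch [ 0.54391819  0.12369592 -0.19799005] -11.343994174722637
[[ 0.5  0.8]
 [ 0.4 -0. ]
 [ 0.1 -0.1]
 [-0.1 -0.1]
 [-0.2  1.5]
 [-1.4  0.5]
 [ 0.6 -1.6]]
tip pred [0.55287693 0.16835157 0.14737034] [[225.83852064 189.51548151]] (225.640350877193, 188.359649122807) [[231.93008585 199.22606628]] (232.375, 198.875)
tip tri (array([0.55409592, 0.16794378, 0.1483432 ]), np.float64(0.004005866840223794))
[0.57963448 0.34640595 0.055     ]
holder [ 0.5787853   0.34570676 -0.34058235] -19.513931497603433
[[ 1.3  0.7]
 [-0.9 -0. ]
 [ 0.  -0.1]
 [ 0.6  0.5]
 [-0.7 -0.7]
 [-0.   0.3]
 [-0.1  0.2]]
bar top tri (array([0.57882416, 0.3464167 , 0.17705706]), np.float64(0.0022395332377170823))
[[171.69010558 193.16383537]] [[185.00307994 286.30671323]]
[[160.07219114 180.74129347]] [[177.74839788 215.67276809]]
(159.67543859649123, 180.46491228070175) (178.125, 216.375)
```

The crops show the medium bar standing in the holder, with its top at tc (86,176) and sc (154,227). Its top triangulates to z = 0.177 against an expected 0.178, which confirms it. The lever tip at tc (462,221) matches the predicted tip to within 2 mm. Next I'll check clearance to the neighbours.

Run:
```python
from m import *
b=lambda u,v:((u+.5)*.64-.5,(v+.5)*.64-.5)
print('big top',tri(T,b(290,216),S,b(248,266)))
print('big foot',at_z(T,*tc(295,92),0.0),at_z(S,*b(260,418),0))
print('mon TL',tri(T,b(366,58),S,b(185,158)),'mon TR',tri(T,b(640,210),S,b(438,133)))
print('tub',at_z(T,*b(248,235),.054),'small',at_z(T,*b(262,341),.11))
```

```text
big top (array([0.67888416, 0.266079  , 0.23447868]), np.float64(0.0001141914458619031))
big foot [0.66595918 0.26938437 0.        ] [0.67140185 0.28812883 0.        ]
mon TL (array([0.9033002 , 0.12273659, 0.34861527]), np.float64(0.00020214559870904259)) mon TR (array([ 0.62257322, -0.29408829,  0.34610988]), np.float64(0.008219082838260377))
tub [0.70539175 0.37720842 0.054     ] small [0.48545479 0.33905244 0.11      ]
```

>>> carry_out --plan '[{"travel": [0.3, -0.13, 0.1], "angular": [0, 0, 0.39], "grip": 1}, {"travel": [0.6, -0.27, 0.2], "angular": [0, 0, 0.39], "grip": 1}, {"travel": [0.6, -0.27, 0.2], "angular": [0, 0, 0.39], "grip": 1}, {"travel": [0.9, -0.4, 0.2], "angular": [0, 0, 0.39], "grip": 1}, {"travel": [0.9, -0.4, 0.2], "angular": [0, 0, 0.39], "grip": 1}, {"travel": [1, -0.45, 0.2], "angular": [0, 0, 0.39], "grip": 1}, {"travel": [1, -0.45, 0.2], "angular": [0, 0, 0.39], "grip": 1}, {"travel": [1, -0.45, 0.2], "angular": [0, 0, 0.39], "grip": 1}]'

```text
time: 0.77
ee_pos: [0.5068, 0.3742, 0.3017]
tcp_rot: [-180.0, -0.0, 168.7]
wrist_force: [0.8, 0.5, 0.1]
opening: 0.0855
grasp_force: 0.0
```

>>> carry_out --plan '[{"travel": [0.115, -0.045, 0], "angular": [0, 0, 0], "grip": 1}, {"travel": [0.23, -0.09, 0], "angular": [0, 0, 0], "grip": 1}, {"travel": [0.23, -0.09, 0], "angular": [0, 0, 0], "grip": 1}, {"travel": [0.23, -0.09, -0.1], "angular": [0, 0, 0], "grip": 1}, {"travel": [0.23, -0.09, -0.2], "angular": [0, 0, 0], "grip": 1}, {"travel": [0.23, -0.09, -0.3], "angular": [0, 0, 0], "grip": 1}, {"travel": [0.23, -0.09, -0.3], "angular": [0, 0, 0], "grip": 1}, {"travel": [0.23, -0.09, -0.3], "angular": [0, 0, 0], "grip": 1}]'

```text
time: 1.43
ee_pos: [0.5733, 0.348, 0.2103]
tcp_rot: [-179.8, -0.2, 168.7]
wrist_force: [0.3, -0.8, 0.5]
opening: 0.0852
grasp_force: 0.0
```

Run:
```python
from h import *
c=shot('side','s1');o=monitor.get_obs();print(o['ee_pos'],o['tcp_rot'])
print(proj(c,[.579,.346,.178]),proj(c,o['ee_pos']))
i=cv2.imread('pics/s1.png')[130:310,100:300];cv2.imwrite('pics/s1c.png',cv2.resize(i,None,fx=3.3,fy=3.3,interpolation=cv2.INTER_CUBIC))
```

```text
[0.57407624 0.34856964 0.21290303] [1.79994445e+02 6.69729595e-03 1.68728929e+02]
[[177.57320274 215.71313594]] [[177.28243355 200.3996164 ]]
```

View pics/s1c.png

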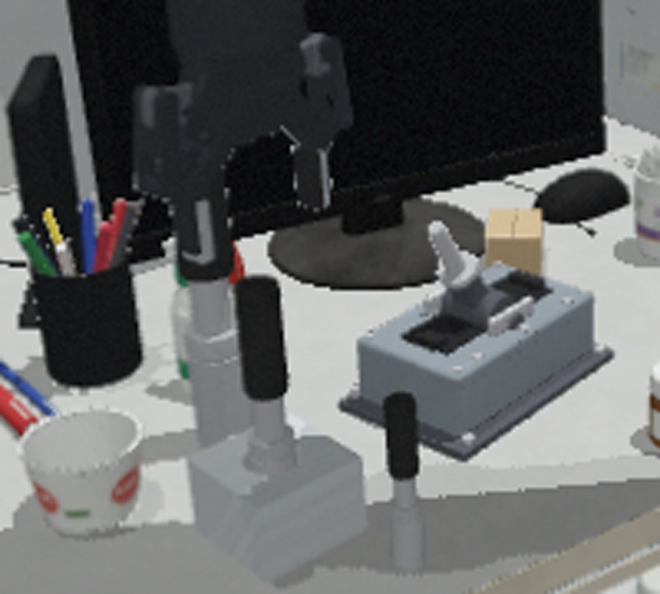

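The fingers straddle the bar: tips at (205,275) and (310,200), bar top at (257,285). I'll descend and see how the pose settles.

>>> carry_out --plan '[{"travel": [0, 0, -0.08], "angular": [0, 0, 0], "grip": 1}, {"travel": [0, 0, -0.16], "angular": [0, 0, 0], "grip": 1}, {"travel": [0, 0, -0.25], "angular": [0, 0, 0], "grip": 1}, {"travel": [0, 0, -0.25], "angular": [0, 0, 0], "grip": 1}, {"travel": [0, 0, -0.25], "angular": [0, 0, 0], "grip": 1}, {"travel": [0, 0, -0.25], "angular": [0, 0, 0], "grip": 1}, {"travel": [0, 0, -0.25], "angular": [0, 0, 0], "grip": 1}]'

```text
time: 2.07
ee_pos: [0.5752, 0.3493, 0.1401]
tcp_rot: [179.8, 0.2, 168.7]
wrist_force: [0.6, -0.5, 0.0]
opening: 0.0851
grasp_force: 0.0
```

>>> carry_out --plan '[{"travel": [0.013, -0.01, -0.013], "angular": [0, 0, 0], "grip": 1}, {"travel": [0.013, -0.01, -0.013], "angular": [0, 0, 0], "grip": 1}, {"travel": [0.013, -0.01, -0.013], "angular": [0, 0, 0], "grip": 0}, {"travel": [0.013, -0.01, -0.013], "angular": [0, 0, 0], "grip": -1}, {"travel": [0.013, -0.01, -0.013], "angular": [0, 0, 0], "grip": -1}, {"travel": [0.013, -0.01, -0.013], "angular": [0, 0, 0], "grip": -1}, {"travel": [0.013, -0.01, -0.013], "angular": [0, 0, 0], "grip": -1}, {"travel": [0.013, -0.01, -0.013], "angular": [0, 0, 0], "grip": -1}]' --grip_force 80

```text
time: 2.73
ee_pos: [0.5781, 0.3458, 0.1331]
tcp_rot: [180.0, 0.0, 168.7]
wrist_force: [0.7, 0.2, 1.8]
opening: 0.0267
grasp_force: 78.4
```

>>> carry_out --plan '[{"travel": [0, 0, 0.06], "angular": [0, 0, 0], "grip": -1}, {"travel": [0, 0, 0.15], "angular": [0, 0, 0], "grip": -1}, {"travel": [0, 0, 0.27], "angular": [0, 0, 0], "grip": -1}, {"travel": [0, 0, 0.4], "angular": [0, 0, 0], "grip": -1}, {"travel": [0, 0, 0.5], "angular": [0, 0, 0], "grip": -1}, {"travel": [0, 0, 0.6], "angular": [0, 0, 0], "grip": -1}, {"travel": [0, 0, 0.6], "angular": [0, 0, 0], "grip": -1}, {"travel": [0, 0, 0.6], "angular": [0, 0, 0], "grip": -1}]'

```text
time: 3.4
ee_pos: [0.5786, 0.3459, 0.3144]
tcp_rot: [179.9, 0.1, 168.7]
wrist_force: [0.8, 0.4, -3.0]
opening: 0.0265
grasp_force: 79.1
```

Run:
```python
from h import *
for k in range(6):
    shot('side','s2') if k%2==0 else shot('top','t2')
    o=monitor.get_obs();print(o['ee_pos'],o['wrist_force'],o['opening'])
```

```text
[0.57834722 0.34571109 0.31232941] [ 0.23992401  0.45233057 -2.22848711] 0.026117261594052678
[0.57807457 0.34552935 0.3111597 ] [ 0.61539954  1.43689211 -2.55643796] 0.026809313849432085
[0.57790111 0.34542846 0.31076081] [ 0.14587279 -0.49979908 -2.39511868] 0.026394723370387032
[0.57778452 0.34538946 0.31076357] [-0.01753343  0.09985872 -2.75902671] 0.026201188637394915
[0.57776573 0.34535925 0.31096777] [ 0.93624325  0.01970349 -2.07957176] 0.026281565933076487
[0.57776837 0.34535435 0.31130519] [ 0.62460663 -0.6919754  -1.95800419] 0.026092038053904087
```

>>> carry_out --plan '[{"travel": [-0.005, -0.06, 0], "angular": [-0.2, 0.04, 0], "grip": -1}, {"travel": [-0.01, -0.13, 0], "angular": [-0.4, 0.08, 0], "grip": -1}, {"travel": [-0.015, -0.2, 0], "angular": [-0.6, 0.12, 0], "grip": -1}, {"travel": [-0.02, -0.26, 0], "angular": [-0.8, 0.16, 0], "grip": -1}, {"travel": [-0.023, -0.299, 0], "angular": [-0.98, 0.197, 0], "grip": -1}, {"travel": [-0.023, -0.299, 0], "angular": [-0.98, 0.197, 0], "grip": -1}, {"travel": [-0.023, -0.299, 0], "angular": [-0.98, 0.197, 0], "grip": -1}, {"travel": [-0.023, -0.299, 0], "angular": [-0.98, 0.197, 0], "grip": -1}]'

```text
time: 4.37
ee_pos: [0.5676, 0.2532, 0.3089]
tcp_rot: [-151.7, 0.1, 168.8]
wrist_force: [-1.0, -0.2, -1.0]
opening: 0.0263
grasp_force: 79.8
```

```bash
cat > st.py <<'E'
from h import *
from scipy.spatial.transform import Rotation as Ro
def settle(n=4,tag='x'):
    for k in range(n//2): cs=shot('side','s'+tag);ct=shot('top','t'+tag)
    o=monitor.get_obs();R=Ro.from_euler('xyz',o['tcp_rot'],degrees=True).as_matrix()
    d=-R[:,2];print('tcp',o['ee_pos'].round(4),'d',d.round(4),'F',o['wrist_force'].round(1),'t',o['time'],'open',o['opening'])
    foot=o['ee_pos']-.125*d
    P=np.array([.5445,.1236,.0645]);x=np.array([.9805,-.1967,0]);y=np.array([.1967,.9805,0])
    r=foot-P;print('foot in switch: x %.4f y %.4f z %.4f r %.4f ang %.3f bar ang %.3f'%(r@x,r@y,r[2],np.hypot(r@y,r[2]),-np.arctan2(r@y,r[2]),-np.arctan2(d@y,d[2])),'d.x',(d@x).round(4))
    return cs,ct,o,d,foot
E
python3 - <<'E'
from st import *
cs,ct,o,d,foot=settle(6,'3')
print(proj(cs,foot),proj(cs,foot+.17*d),proj(ct,foot),proj(ct,foot+.17*d))
a=cv2.resize(cv2.imread('pics/s3.png')[110:280,150:300],None,fx=3.3,fy=3.3,interpolation=cv2.INTER_CUBIC)[:480]
b=cv2.resize(cv2.imread('pics/t3.png')[150:240,180:275],None,fx=3.1,fy=3.1,interpolation=cv2.INTER_CUBIC)
W=np.zeros((480,800,3),np.uint8);W[:a.shape[0],:a.shape[1]]=a;W[:b.shape[0],500:500+b.shape[1]]=b;cv2.imwrite('pics/c3.png',W)
E
```

```text
tcp [0.5681 0.2529 0.3094] d [0.0884 0.4663 0.8802] F [-0.  -0.5 -2.2] t 4.6667 open 0.026194578700756067
foot in switch: x -0.0016 y 0.0721 z 0.1349 r 0.1530 ang -0.491 bar ang -0.495 d.x -0.0051
[[223.87518239 181.87686458]] [[194.04283328 122.73298236]] [[214.55415129 184.33776756]] [[174.83440697 165.68563393]]
```

View pics/c3.png

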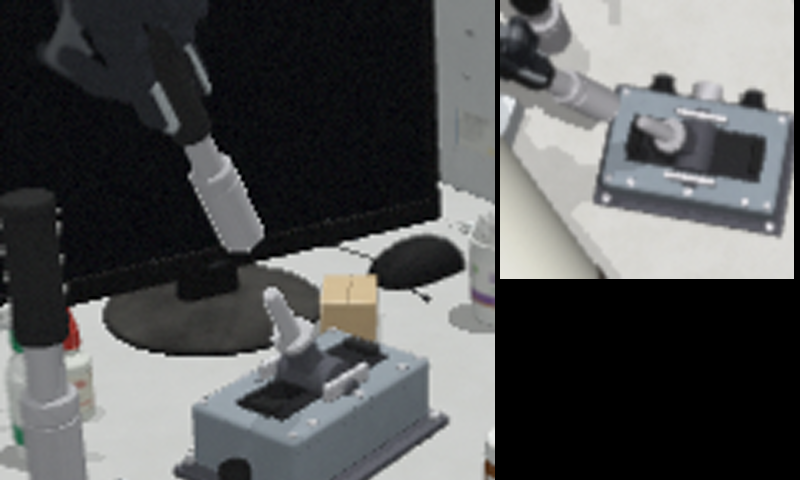

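The bar is held coaxial above the lever: mouth at about (244,245), shank tip at (270,293) in the crop, in line. I'll start sliding it on.

>>> carry_out --plan '[{"travel": [0, -0.03, -0.06], "angular": [-0.01, 0.01, 0], "grip": -1}, {"travel": [-0.005, -0.055, -0.11], "angular": [-0.01, 0.01, 0], "grip": -1}, {"travel": [-0.01, -0.075, -0.15], "angular": [-0.01, 0.01, 0], "grip": -1}, {"travel": [-0.012, -0.085, -0.165], "angular": [-0.01, 0.01, 0], "grip": -1}, {"travel": [-0.014, -0.095, -0.185], "angular": [-0.01, 0.01, 0], "grip": -1}, {"travel": [-0.015, -0.103, -0.2], "angular": [-0.01, 0.01, 0], "grip": -1}, {"travel": [-0.015, -0.103, -0.2], "angular": [-0.01, 0.01, 0], "grip": -1}, {"travel": [-0.015, -0.103, -0.2], "angular": [-0.01, 0.01, 0], "grip": -1}]'

```text
time: 5.33
ee_pos: [0.5637, 0.2221, 0.2488]
tcp_rot: [-151.3, -0.0, 168.8]
wrist_force: [-0.4, 1.2, -1.9]
opening: 0.0262
grasp_force: 80.0
```

Run:
```python
from st import *
cs,ct,o,d,foot=settle(4,'4')
a=cv2.resize(cv2.imread('pics/s4.png')[130:250,180:290],None,fx=4,fy=4,interpolation=cv2.INTER_CUBIC)[:480]
b=cv2.resize(cv2.imread('pics/t4.png')[160:225,200:275],None,fx=4.5,fy=4.5,interpolation=cv2.INTER_CUBIC)
W=np.zeros((480,800,3),np.uint8);W[:a.shape[0],:a.shape[1]]=a;W[:b.shape[0],450:450+b.shape[1]]=b;cv2.imwrite('pics/c4.png',W)
```

```text
tcp [0.564  0.2225 0.2488] d [0.093  0.4714 0.877 ] F [-0.1  0.1 -2.5] t 5.5333 open 0.026318489765892655
foot in switch: x -0.0002 y 0.0407 z 0.0747 r 0.0851 ang -0.499 bar ang -0.501 d.x -0.0016
```

View pics/c4.png

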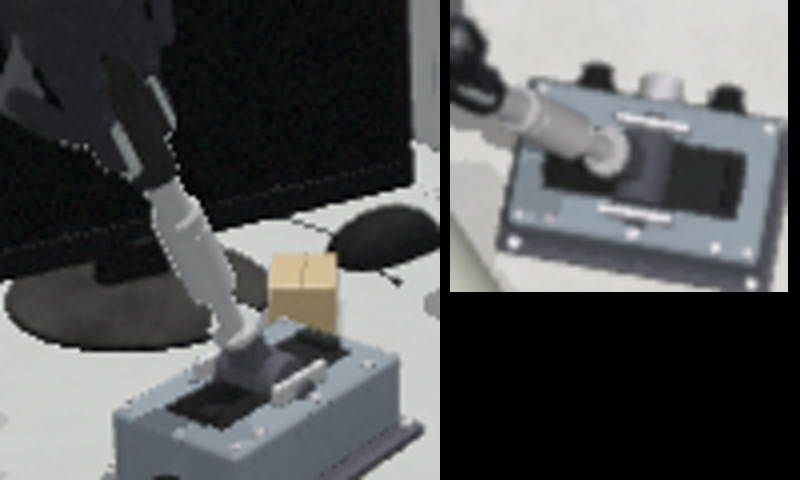

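The mouth at about (225,300) has gone over the shank and there is no contact force. I'll slide it home.

>>> carry_out --plan '[{"travel": [-0.003, -0.014, -0.027], "angular": [0, 0, 0], "grip": -1}, {"travel": [-0.005, -0.028, -0.053], "angular": [0, 0, 0], "grip": -1}, {"travel": [-0.008, -0.042, -0.08], "angular": [0, 0, 0], "grip": -1}, {"travel": [-0.01, -0.051, -0.096], "angular": [0, 0, 0], "grip": -1}, {"travel": [-0.011, -0.056, -0.105], "angular": [0, 0, 0], "grip": -1}, {"travel": [-0.011, -0.056, -0.105], "angular": [0, 0, 0], "grip": -1}, {"travel": [-0.011, -0.056, -0.105], "angular": [0, 0, 0], "grip": -1}, {"travel": [-0.011, -0.056, -0.105], "angular": [0, 0, 0], "grip": -1}]'

```text
time: 6.2
ee_pos: [0.5607, 0.2058, 0.2179]
tcp_rot: [-151.3, 0.0, 168.9]
wrist_force: [0.9, 3.8, 5.4]
opening: 0.0268
grasp_force: 80.3
```

Run:
```python
from st import *
settle(4,'5')
```

```text
tcp [0.5608 0.2058 0.2179] d [0.092  0.4713 0.8772] F [1.5 3.3 5.6] t 6.4 open 0.026497712804503207
foot in switch: x 0.0001 y 0.0238 z 0.0437 r 0.0497 ang -0.498 bar ang -0.501 d.x -0.0025
```

>>> carry_out --plan '[{"travel": [-0.005, -0.026, 0.013], "angular": [0.098, -0.02, 0], "grip": -1}, {"travel": [-0.01, -0.0515, 0.025], "angular": [0.196, -0.039, 0], "grip": -1}, {"travel": [-0.016, -0.078, 0.036], "angular": [0.294, -0.059, 0], "grip": -1}, {"travel": [-0.021, -0.105, 0.045], "angular": [0.392, -0.079, 0], "grip": -1}, {"travel": [-0.027, -0.133, 0.053], "angular": [0.49, -0.098, 0], "grip": -1}, {"travel": [-0.032, -0.16, 0.06], "angular": [0.588, -0.118, 0], "grip": -1}, {"travel": [-0.0435, -0.217, 0.068], "angular": [0.784, -0.157, 0], "grip": -1}, {"travel": [-0.055, -0.274, 0.071], "angular": [0.98, -0.197, 0], "grip": -1}]' --grip_force 110

```text
time: 7.07
ee_pos: [0.544, 0.1228, 0.2395]
tcp_rot: [179.9, 0.2, 168.9]
wrist_force: [0.7, 0.5, -2.0]
opening: 0.0259
grasp_force: 110.3
```

Run:
```python
from st import *
print(monitor.get_obs()['wrist_force'])
cs,ct,o,d,foot=settle(8,'6')
a=cv2.resize(cv2.imread('pics/s6.png')[130:250,180:290],None,fx=4,fy=4,interpolation=cv2.INTER_CUBIC)[:480]
cv2.imwrite('pics/c6.png',a)
```

```text
[ 0.74783139  0.50269495 -1.95498016]
tcp [0.5443 0.1231 0.239 ] d [-0.0012  0.0061  1.    ] F [-0.5 -5.3 10. ] t 7.4667 open 0.02581719862501213
foot in switch: x 0.0002 y -0.0013 z 0.0495 r 0.0495 ang 0.026 bar ang -0.006 d.x -0.0024
```

View pics/c6.png

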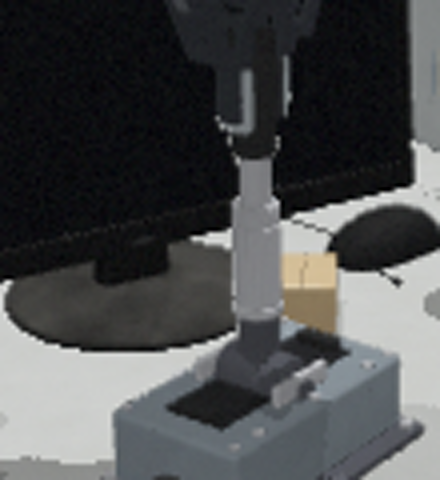

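The lever is upright with the socket seated on its shoulder at about (260,315). I'll hold it for over two seconds.

>>> carry_out --plan '[{"travel": [0, 0, 0], "grip": -1, "angular": [0, 0, 0]}, {"travel": [0, 0, 0], "grip": -1, "angular": [0, 0, 0]}, {"travel": [0, 0, 0], "grip": -1, "angular": [0, 0, 0]}, {"travel": [0, 0, 0], "grip": -1, "angular": [0, 0, 0]}, {"travel": [0, 0, 0], "grip": -1, "angular": [0, 0, 0]}, {"travel": [0, 0, 0], "grip": -1, "angular": [0, 0, 0]}, {"travel": [0, 0, 0], "grip": -1, "angular": [0, 0, 0]}, {"travel": [0, 0, 0], "grip": -1, "angular": [0, 0, 0]}]'

```text
time: 8.13
ee_pos: [0.5443, 0.1232, 0.239]
tcp_rot: [-179.6, 0.1, 168.9]
wrist_force: [-1.8, -5.3, 9.8]
opening: 0.0256
grasp_force: 111.5
```

>>> carry_out --plan '[{"travel": [0, 0, 0], "grip": -1, "angular": [0, 0, 0]}, {"travel": [0, 0, 0], "grip": -1, "angular": [0, 0, 0]}, {"travel": [0, 0, 0], "grip": -1, "angular": [0, 0, 0]}, {"travel": [0, 0, 0], "grip": -1, "angular": [0, 0, 0]}, {"travel": [0, 0, 0], "grip": -1, "angular": [0, 0, 0]}, {"travel": [0, 0, 0], "grip": -1, "angular": [0, 0, 0]}, {"travel": [0, 0, 0], "grip": -1, "angular": [0, 0, 0]}, {"travel": [0, 0, 0], "grip": -1, "angular": [0, 0, 0]}]'

```text
time: 8.8
ee_pos: [0.5443, 0.1232, 0.239]
tcp_rot: [-179.6, 0.1, 168.9]
wrist_force: [-2.0, -5.7, 9.5]
opening: 0.0258
grasp_force: 111.5
```

>>> carry_out --plan '[{"travel": [0, 0, 0], "grip": -1, "angular": [0, 0, 0]}, {"travel": [0, 0, 0], "grip": -1, "angular": [0, 0, 0]}, {"travel": [0, 0, 0], "grip": -1, "angular": [0, 0, 0]}, {"travel": [0, 0, 0], "grip": -1, "angular": [0, 0, 0]}, {"travel": [0, 0, 0], "grip": -1, "angular": [0, 0, 0]}, {"travel": [0, 0, 0], "grip": -1, "angular": [0, 0, 0]}, {"travel": [0, 0, 0], "grip": -1, "angular": [0, 0, 0]}, {"travel": [0, 0, 0], "grip": -1, "angular": [0, 0, 0]}]'

```text
time: 9.47
ee_pos: [0.5443, 0.1232, 0.239]
tcp_rot: [-179.7, 0.1, 168.9]
wrist_force: [-1.3, -5.8, 10.0]
opening: 0.0258
grasp_force: 111.5
```

>>> carry_out --plan '[{"travel": [-0.006, -0.028, -0.001], "angular": [0.098, -0.02, 0], "grip": -1}, {"travel": [-0.0115, -0.057, -0.003], "angular": [0.196, -0.039, 0], "grip": -1}, {"travel": [-0.017, -0.085, -0.007], "angular": [0.294, -0.059, 0], "grip": -1}, {"travel": [-0.023, -0.114, -0.012], "angular": [0.392, -0.079, 0], "grip": -1}, {"travel": [-0.034, -0.169, -0.026], "angular": [0.588, -0.118, 0], "grip": -1}, {"travel": [-0.0395, -0.196, -0.036], "angular": [0.686, -0.138, 0], "grip": -1}, {"travel": [-0.0447, -0.223, -0.046], "angular": [0.784, -0.157, 0], "grip": -1}, {"travel": [-0.055, -0.274, -0.071], "angular": [0.98, -0.197, 0], "grip": -1}]'

```text
time: 10.13
ee_pos: [0.5289, 0.0446, 0.2205]
tcp_rot: [151.1, 0.4, 169.0]
wrist_force: [-2.3, 2.0, 1.9]
opening: 0.0259
grasp_force: 111.4
```

Run:
```python
from st import *
cs,ct,o,d,foot=settle(8,'7')
a=cv2.resize(cv2.imread('pics/s7.png')[130:250,180:300],None,fx=4,fy=4,interpolation=cv2.INTER_CUBIC)[:480]
cv2.imwrite('pics/c7.png',a)
```

```text
tcp [0.5281 0.0409 0.2173] d [-0.0944 -0.4654  0.88  ] F [-3.  -7.9  7.8] t 10.5333 open 0.0260770753928508
foot in switch: x 0.0004 y -0.0249 z 0.0428 r 0.0495 ang 0.528 bar ang 0.495 d.x -0.001
```

View pics/c7.png

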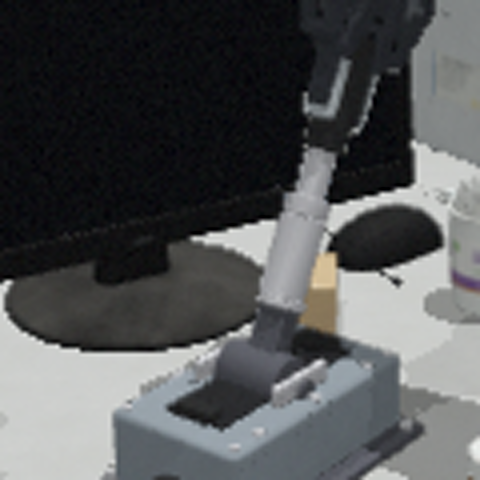

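The lever lies over on the far side with the bar still seated. The force is axial only. I'll draw the bar off along the shank.

>>> carry_out --plan '[{"travel": [-0.002, -0.012, 0.022], "angular": [0, 0, 0], "grip": -1}, {"travel": [-0.005, -0.025, 0.047], "angular": [0, 0, 0], "grip": -1}, {"travel": [-0.009, -0.043, 0.08], "angular": [0, 0, 0], "grip": -1}, {"travel": [-0.0125, -0.061, 0.115], "angular": [0, 0, 0], "grip": -1}, {"travel": [-0.016, -0.08, 0.15], "angular": [0, 0, 0], "grip": -1}, {"travel": [-0.02, -0.1, 0.185], "angular": [0, 0, 0], "grip": -1}, {"travel": [-0.024, -0.118, 0.22], "angular": [0, 0, 0], "grip": -1}, {"travel": [-0.024, -0.118, 0.22], "angular": [0, 0, 0], "grip": -1}]'

```text
time: 11.2
ee_pos: [0.5208, 0.0048, 0.2854]
tcp_rot: [151.5, 0.3, 168.8]
wrist_force: [0.9, -0.6, -1.5]
opening: 0.0259
grasp_force: 111.4
```

Run:
```python
from st import *
cs,ct,o,d,foot=settle(4,'8')
print(proj(cs,foot),proj(cs,foot+.08*d),proj(ct,foot),proj(ct,foot+.08*d))
a=cv2.resize(cv2.imread('pics/s8.png')[100:250,180:310],None,fx=3.7,fy=3.7,interpolation=cv2.INTER_CUBIC)
b=cv2.resize(cv2.imread('pics/t8.png')[160:230,210:290],None,fx=3.8,fy=3.8,interpolation=cv2.INTER_CUBIC)
W=np.zeros((560,800,3),np.uint8);W[:a.shape[0],:a.shape[1]]=a;W[:b.shape[0],490:490+b.shape[1]]=b;cv2.imwrite('pics/c8.png',W)
```

```text
tcp [0.5203 0.0058 0.2824] d [-0.0944 -0.4681  0.8786] F [ 0.8 -0.4 -1.9] t 11.4 open 0.025859717922024544
foot in switch: x -0.0005 y -0.0605 z 0.1080 r 0.1238 ang 0.511 bar ang 0.498 d.x -0.0005
[[258.39572537 176.10676924]] [[266.98930622 145.3868217 ]] [[263.41730506 193.34580129]] [[278.16641213 190.06904405]]
```

View pics/c8.png

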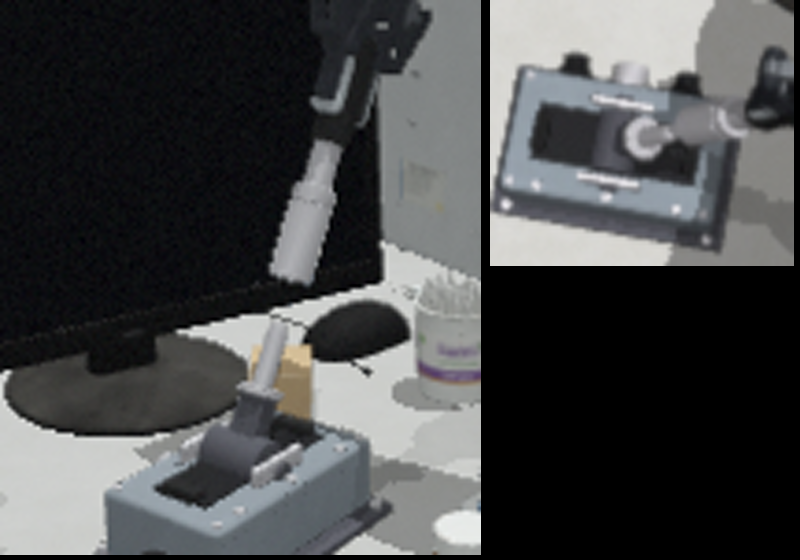

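The bar is off and the lever stays over. In the crop the mouth is at (293,278) and the shank tip at (280,325). Now I'll carry the bar back.

>>> carry_out --plan '[{"travel": [0, 0, 0.12], "angular": [0, 0, 0], "grip": -1}, {"travel": [0, 0, 0.24], "angular": [-0.2, 0.04, 0], "grip": -1}, {"travel": [0.02, 0.12, 0.24], "angular": [-0.4, 0.08, 0], "grip": -1}, {"travel": [0.05, 0.25, 0.24], "angular": [-0.6, 0.12, 0], "grip": -1}, {"travel": [0.08, 0.4, 0.24], "angular": [-0.8, 0.16, 0], "grip": -1}, {"travel": [0.11, 0.55, 0.24], "angular": [-0.98, 0.197, 0], "grip": -1}, {"travel": [0.14, 0.68, 0.24], "angular": [-0.98, 0.197, 0], "grip": -1}, {"travel": [0.16, 0.8, 0.24], "angular": [-0.98, 0.197, 0], "grip": -1}]'

```text
time: 12.07
ee_pos: [0.5677, 0.2479, 0.3536]
tcp_rot: [-179.8, -0.0, 169.0]
wrist_force: [0.7, -1.0, -1.6]
opening: 0.0258
grasp_force: 111.0
```

Run:
```python
from st import *
settle(4,'9')
```

```text
tcp [0.5679 0.2457 0.3532] d [0.0017 0.0032 1.    ] F [-0.2  0.  -1.2] t 12.2667 open 0.026074908751265724
foot in switch: x -0.0012 y 0.1239 z 0.1637 r 0.2053 ang -0.648 bar ang -0.003 d.x 0.001
```

>>> carry_out --plan '[{"travel": [0.012, 0.11, 0], "angular": [0, 0, 0], "grip": -1}, {"travel": [0.023, 0.22, 0], "angular": [0, 0, 0], "grip": -1}, {"travel": [0.035, 0.333, 0], "angular": [0, 0, 0], "grip": -1}, {"travel": [0.035, 0.333, -0.1], "angular": [0, 0, 0], "grip": -1}, {"travel": [0.035, 0.333, -0.2], "angular": [0, 0, 0], "grip": -1}, {"travel": [0.035, 0.333, -0.3], "angular": [0, 0, 0], "grip": -1}, {"travel": [0.035, 0.333, -0.4], "angular": [0, 0, 0], "grip": -1}, {"travel": [0.035, 0.333, -0.49], "angular": [0, 0, 0], "grip": -1}]'

```text
time: 12.93
ee_pos: [0.5784, 0.3421, 0.2064]
tcp_rot: [-179.9, 0.1, 168.7]
wrist_force: [0.0, -0.5, -1.8]
opening: 0.0257
grasp_force: 111.3
```

Run:
```python
from st import *
_,_,o,d,foot=settle(6,'10');print(foot)
```

```text
tcp [0.5794 0.3436 0.2112] d [-4.4e-03  1.0e-04  1.0e+00] F [ 0.3  0.3 -1.5] t 13.2333 open 0.025789863729557362
foot in switch: x -0.0085 y 0.2227 z 0.0218 r 0.2238 ang -1.473 bar ang 0.001 d.x -0.0043
[0.57992963 0.3436213  0.08625007]
```

>>> carry_out --plan '[{"travel": [-0.003, 0.007, 0], "angular": [0, 0, 0], "grip": -1}, {"travel": [-0.003, 0.007, -0.03], "angular": [0, 0, 0], "grip": -1}, {"travel": [-0.003, 0.007, -0.07], "angular": [0, 0, 0], "grip": -1}, {"travel": [-0.003, 0.007, -0.1], "angular": [0, 0, 0], "grip": -1}, {"travel": [-0.003, 0.007, -0.13], "angular": [0, 0, 0], "grip": -1}, {"travel": [-0.003, 0.007, -0.16], "angular": [0, 0, 0], "grip": -1}, {"travel": [-0.003, 0.007, -0.16], "angular": [0, 0, 0], "grip": -1}]'

```text
time: 13.82
ee_pos: [0.577, 0.3457, 0.1575]
tcp_rot: [-179.8, -0.1, 168.8]
wrist_force: [-0.5, -0.1, -2.2]
opening: 0.0259
grasp_force: 111.3
```

Run:
```python
from st import *
_,_,o,d,foot=settle(6,'11');print(foot)
```

```text
tcp [0.5779 0.3462 0.1607] d [-0.0019  0.0016  1.    ] F [ 0.5  0.3 -1.3] t 14.1167 open 0.02603488492255694
foot in switch: x -0.0107 y 0.2247 z -0.0288 r 0.2265 ang -1.698 bar ang -0.001 d.x -0.0021
[0.5781477  0.34597312 0.03574519]
```

The foot is inside the hole with no contact, so I'll lower it to the bottom.

>>> carry_out --plan '[{"travel": [0, 0, -0.03], "angular": [0, 0, 0], "grip": -1}, {"travel": [0, 0, -0.06], "angular": [0, 0, 0], "grip": -1}, {"travel": [0, 0, -0.08], "angular": [0, 0, 0], "grip": -1}, {"travel": [0, 0, -0.09], "angular": [0, 0, 0], "grip": -1}, {"travel": [0, 0, -0.09], "angular": [0, 0, 0], "grip": -1}, {"travel": [0, 0, -0.09], "angular": [0, 0, 0], "grip": -1}, {"travel": [0, 0, -0.09], "angular": [0, 0, 0], "grip": -1}, {"travel": [0, 0, -0.09], "angular": [0, 0, 0], "grip": -1}]'

```text
time: 14.78
ee_pos: [0.5776, 0.3459, 0.1331]
tcp_rot: [-179.9, 0.1, 168.8]
wrist_force: [-1.9, -1.0, 4.0]
opening: 0.0257
grasp_force: 111.7
```

>>> carry_out --plan '[{"travel": [0, 0, 0], "angular": [0, 0, 0], "grip": -0.2}, {"travel": [0, 0, 0], "angular": [0, 0, 0], "grip": 0.2}, {"travel": [0, 0, 0], "angular": [0, 0, 0], "grip": 1}, {"travel": [0, 0, 0], "angular": [0, 0, 0], "grip": 1}, {"travel": [0, 0, 0], "angular": [0, 0, 0], "grip": 1}, {"travel": [0, 0, 0], "angular": [0, 0, 0], "grip": 1}, {"travel": [0, 0, 0], "angular": [0, 0, 0], "grip": 1}, {"travel": [0, 0, 0], "angular": [0, 0, 0], "grip": 1}]'

```text
time: 15.45
ee_pos: [0.5777, 0.346, 0.133]
tcp_rot: [-179.9, 0.1, 168.8]
wrist_force: [0.2, -1.3, 1.4]
opening: 0.0855
grasp_force: 0.0
```

Released at the same height I gripped it, with the foot touching the bottom. Now I'll retreat straight up.

>>> carry_out --plan '[{"travel": [0, 0, 0.05], "angular": [0, 0, 0], "grip": 1}, {"travel": [0, 0, 0.12], "angular": [0, 0, 0], "grip": 1}, {"travel": [0, 0, 0.22], "angular": [0, 0, 0], "grip": 1}, {"travel": [0, 0, 0.34], "angular": [0, 0, 0], "grip": 1}, {"travel": [0, 0, 0.46], "angular": [0, 0, 0], "grip": 1}, {"travel": [0, 0, 0.56], "angular": [0, 0, 0], "grip": 1}, {"travel": [0, 0, 0.6], "angular": [0, 0, 0], "grip": 1}, {"travel": [0, 0, 0.6], "angular": [0, 0, 0], "grip": 1}]'

```text
time: 16.12
ee_pos: [0.5782, 0.3463, 0.317]
tcp_rot: [179.9, 0.3, 168.8]
wrist_force: [-0.2, -0.3, -1.1]
opening: 0.0852
grasp_force: 0.0
```

Run:
```python
from m import *
from st import settle
settle(6,'12')
a=cv2.imread('pics/s12.png').astype(int);b=cv2.imread('pics/side0.png').astype(int)
D=np.abs(a-b).max(2)>40
# bar & holder region vs start; lever region: start lever vs. c8 after-throw image
print('bar diff px',D[212:305,155:212].sum(),'of',D[212:305,155:212].size)
e=cv2.imread('pics/s8.png').astype(int)
print('lever vs start',D[195:235,225:265].sum(),'vs thrown',(np.abs(a-e).max(2)>40)[195:235,225:265].sum())
```

```text
tcp [0.5774 0.3459 0.3113] d [0.0013 0.0035 1.    ] F [-1.  -0.9 -0.2] t 16.4167 open 0.08573389680343305
foot in switch: x -0.0115 y 0.2240 z 0.1218 r 0.2550 ang -1.073 bar ang -0.004 d.x 0.0006
bar diff px 811 of 5301
lever vs start 320 vs thrown 93
```

Run:
```python
from h import *
for n in('side0','s12'):
    g=cv2.imread(f'pics/{n}.png').max(2)
    for r in(216,222,230,238,246):
        x=np.where(g[r,165:200]<60)[0]+165;print(n,r,x.min() if len(x) else None,x.max() if len(x) else None,len(x))
    print(g[252:274:3,172:194:2].tolist())
```

```text
side0 216 172 199 17
side0 222 172 184 13
side0 230 173 185 13
side0 238 173 185 13
side0 246 174 186 13
[[128, 129, 122, 128, 129, 127, 122, 199, 206, 206, 205], [127, 127, 117, 127, 130, 125, 123, 174, 213, 204, 204], [127, 128, 126, 126, 129, 128, 123, 163, 219, 221, 221], [185, 219, 147, 128, 130, 127, 125, 145, 186, 216, 220], [219, 220, 131, 138, 140, 191, 175, 133, 132, 198, 203], [158, 141, 124, 126, 129, 127, 127, 126, 142, 132, 188], [152, 120, 123, 136, 128, 132, 167, 125, 132, 145, 202], [175, 173, 168, 168, 157, 156, 184, 203, 220, 220, 219]]
s12 216 172 199 18
s12 222 172 184 13
s12 230 173 185 13
s12 238 174 186 13
s12 246 174 186 13
[[127, 128, 138, 127, 129, 126, 123, 156, 206, 206, 204], [127, 126, 160, 126, 129, 128, 123, 140, 213, 204, 204], [127, 128, 140, 128, 129, 127, 125, 112, 215, 221, 221], [143, 156, 141, 127, 129, 129, 125, 115, 115, 212, 218], [156, 157, 127, 139, 140, 139, 140, 123, 118, 128, 129], [159, 141, 122, 126, 128, 127, 123, 122, 114, 124, 126], [152, 120, 123, 128, 143, 134, 135, 124, 120, 120, 129], [155, 154, 148, 139, 136, 136, 139, 145, 132, 127, 126]]
```

The bar is within a pixel of where it stood at the start; the other differences are the arm's shadow. I'm handing the job in.

```bash
python3 -c "
from h import *
print(ticket.job_done())"
```

```text
the job is handed in; nothing more can be done
None
```

The job is handed in at about 16.4 s of 53 s, but no verdict came back: the lever was held upright for over two seconds and then thrown over to the far side (seen in the picture, not measured), and the bar stands released in its holder, within a pixel of where it started.

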